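# Lay the green-capped core tubes in the V cradle

## Robot

A 6-joint arm with a two-finger parallel gripper is mounted at the origin on the work surface. World frame = base frame: x ahead of the robot, y to its left, z up, the work surface at z = 0. Lengths are in m, angles in degrees, forces in N, time in s.
With the tool pointing down it reaches from about 0.25 to 0.8 m from the base axis. Payload 3.9 kg.
Tool frame: the origin (TCP) lies where the fingers leave the gripper's body, on its centre line; the fingertips stand 73 mm ahead of it and the grasp point (between the pads) lies 54 mm ahead of it (robot.grasp_offset is the distance from the TCP to the grasp point, in m); z points along the fingers, x is the direction in which the jaws open and shut, and the axes are right-handed (so a half turn about z gives the same grasp; the last joint's range is limited). The gripper opens to 85 mm and grips with 20 to 120 N. Pads are 22 mm wide; open, the fingers measure 114 mm over their backs; the gripper's body (76 mm by 85 mm) begins 54 mm behind the grasp point. The pads swing forward as they close: fully open they stand 13 mm farther back than shut.
Start: joints at [0, 14.897, -7.913, 67.191, 0, 90], TCP at [0.525, -0, 0.304] pointing down, gripper open.
Joint ranges: [-159.42, 159.42], [-47.68, 98.78], [-73.54, 78.23], [-108.79, 121.32], [-90, 84.71], [-180, 180]. Speed limits (degrees/s): [147.25, 147.25, 180, 180, 180, 180].

## Interface

Orientations are given as [roll, pitch, yaw] about the fixed x, y, z axes, in that order (R = Rz(yaw) Ry(pitch) Rx(roll)).
In Python, from workcell import robot gives the robot as it stands.
- The arm moves only by the tool carry_out, never from a script. Its arguments are lists of equal length, an entry for each row: "gripper": the opening in per cent of the stroke, from 0 (shut) to 100 (fully open); "slide": the shift along the tool's x, y, z in cm, a list of three; "spin": the turn about the tool's z in rad. In form: {"gripper": [gripper, ...], "slide": [[dx, dy, dz], ...], "spin": [spin, ...]}. A call has 1 to 8 rows; each row shifts and turns the commanded pose from where the row before left it, along the tool's axes as they then stand; what a row does not reach is not made up. A row lasts 1/10 s, in which the tool goes at most 50 mm and 8.59 degrees, less where a joint would pass 70% of its speed; a pose out of reach is approached as far as the arm can. A call is refused whole if a number of a shift passes 5 or a number of a turn 0.15, either way. A call with a gripper value outside its range is refused whole. The fingers move at their own pace and stop on an object; the grip force is fixed at half the most. Time passes only in rows, so rows that do not move let the fingers close. It gives the time, the measured TCP pose, the force and the opening at its end, in the units of the state.
- robot.observe(): the state, without advancing time (a new reading comes with each control period).
- robot.read_camera(name): name is "scene" or "side" or "wrist"; returns (picture, depth): 480x640x3 uint8, red, green, blue; 480x640 float32, m along the optical axis (not along the pixel's ray), 0 where there is no reading.
- robot.get_calibration(name): a dict with "intrinsics" (3x3 intrinsics, pixels), "R" (3x3) and "t" (3): a world point X has camera coordinates R X + t. Camera axes: x right, y down, z forward; pixel columns grow to the right and rows downward; lengths in m; the calibration is good to about 2 mm. A picture is of the moment at which its call begins: read the wrist's pose just before it. get_calibration takes no time and is no camera call; for the wrist camera it gives the pose at the moment of the call.
- robot.finish_job(): hands the job in, once; it reports no verdict.
The state is a dict: "time_s": time; "joints": joint angles; "qd": joint speeds; "tau": joint torques, N m; "tcp_pos": TCP position; "ee_rot": TCP orientation; "contact_force": force on the tool from outside, world axes, zero at the start; "moment": the same for the moment, N m; "gripper_width": opening from 0.0 (shut) to 1.0 (fully open).
Only numpy, scipy, OpenCV 4.12 (cv2) and the standard library are available. Lean on these libraries where they do the work, as an engineer would, in place of code of your own. Each camera call takes 0.05 s, during which the arm holds its last target.

## Task

Lay the two green-capped core tubes in the blue V cradle, one in each of its two grooves, each tube lying level across both V saddles of its groove with its end caps outside the saddles, so that it is cradled and cannot roll. Either tube may go in either groove and either way round. Leave the red-capped tube where it lies.

Things in the scene. Friction and masses are not known exactly. Their poses are not given: they have to be found in the camera images.
- green_tube_1: white rigid tube, 36 mm diameter, 200 mm long, with a green hexagonal cap on each end (20 mm long, 46 mm across flats; 160 mm of round tube between) and thin green bands; about 0.25 kg, balanced. Starts lying on cap flats, axis 23 mm above the bench. Origin: centre of the tube, on its axis; x runs along the tube
- green_tube_2: a second green-capped tube, the same in every way as green_tube_1
- red_tube: a core tube of the same shape and size, lying on the bench, but with red caps and bands: it is to be left alone. Origin and axes as for the green tubes
- cradle: fixed grey base 130x200x10 mm (x, y, z) with four blue 90-degree V saddles. Origin: centre of base underside, on the bench; z up. Two grooves run along its x, at y = +55 and -55 mm; each is two saddles 20 mm wide at x = +50 and -50 mm, the 80 mm gap between free for fingers above 10 mm. V mouth 59 mm wide, rims 64 mm above the bench. A seated tube's axis is 60 mm above the bench, along x

How it is judged (in metres and radians):
At the end, for the whole second after the job is handed in: Each green-capped tube rests, released and still, in its own groove: centre within 25 mm of the groove's middle lengthwise and 10 mm sideways, axis 54 to 66 mm above the bench and within 7 degrees of the groove's direction. The red-capped tube is within 30 mm of its start (((x of green_tube_1 in the frame of cradle between -0.025 and 0.025 m and y of green_tube_1 in the frame of cradle between 0.045 and 0.065 m and z of green_tube_1 in the frame of cradle between 0.054 and 0.066 m and angle between the x axis of each of green_tube_1, green_tube_2 and the x axis of cradle, either way round below 0.125 rad and linear speed of each of green_tube_1, green_tube_2 below 0.02 m/s and angular speed of each of green_tube_1, green_tube_2 below 0.2 rad/s and x of green_tube_2 in the frame of cradle between -0.025 and 0.025 m and y of green_tube_2 in the frame of cradle between -0.065 and -0.045 m and z of green_tube_2 in the frame of cradle between 0.054 and 0.066 m) or (x of green_tube_1 in the frame of cradle between -0.025 and 0.025 m and y of green_tube_1 in the frame of cradle between -0.065 and -0.045 m and z of green_tube_1 in the frame of cradle between 0.054 and 0.066 m and angle between the x axis of each of green_tube_1, green_tube_2 and the x axis of cradle, either way round below 0.125 rad and linear speed of each of green_tube_1, green_tube_2 below 0.02 m/s and angular speed of each of green_tube_1, green_tube_2 below 0.2 rad/s and x of green_tube_2 in the frame of cradle between -0.025 and 0.025 m and y of green_tube_2 in the frame of cradle between 0.045 and 0.065 m and z of green_tube_2 in the frame of cradle between 0.054 and 0.066 m)) and distance of red_tube from where it was at the start of the episode below 0.03 m); the robot touches nothing.
It fails at once if the red-capped tube is moved by more than 30 mm (distance of red_tube from where it was at the start of the episode above 0.03 m).
It also fails if it takes over 54 s, if anything falls off the work surface, if the arm or the gripper's body presses on something with over 40 N, if the wrist force passes 120 N, or if a joint passes its speed limit or range.

## Working session

There is one attempt and no reset: what is moved stays moved. The work goes in short steps, Python scripts to look and compute and a tool call to move; the robot and the scene stay as the last step left them, time stands still between calls to the robot, and variables do not carry over. Pictures are saved under pics/ and viewed, and the job is handed in when it is done.

Besides the shell and the picture viewer there is one more tool, called after "Call:" by a JSON object that holds its "fn" and its "kwargs", one argument or row to a line. carry_out: Moves the arm, as the interface text tells. Its arguments: {"type":"object","properties":{"gripper":{"type":"array","items":{"type":"number"}},"slide":{"type":"array","items":{"type":"array","items":{"type":"number"}}},"spin":{"type":"array","items":{"type":"number"}}},"required":["gripper","slide","spin"]}

```bash
mkdir -p pics; ls; python3 - <<'E'
from workcell import robot
import cv2,numpy as np
s=robot.observe();print(s)
for n in ["scene","side"]:
    p,d=robot.read_camera(n);c=robot.get_calibration(n)
    cv2.imwrite(f"pics/{n}0.png",p[:,:,::-1]);np.savez(f"{n}0.npz",p=p,d=d,**c)
    print(n,c)
E
```

```text
pics
{'time_s': 0.0, 'joints': array([ 9.03375267e-04,  1.49379351e+01, -7.98333794e+00,  6.71904872e+01,
       -8.79953270e-04,  8.99998817e+01]), 'qd': array([ 0.01942084, -0.01148396,  0.04170752, -0.12058109,  0.01652821,
        0.04898097]), 'tau': array([-3.22425103e-04, -4.05677426e+01,  2.53926122e+01,  1.89446745e-02,
       -4.02533055e-05,  2.61086342e-05]), 'tcp_pos': array([5.24481780e-01, 4.46370483e-06, 3.03060594e-01]), 'ee_rot': array([1.79999120e+02, 1.11760270e-01, 1.02168777e-03]), 'contact_force': array([ 0.48458214, -0.43903864, -0.82316424]), 'moment': array([ 0.04737951, -0.01705354, -0.03636857]), 'gripper_width': 0.9998930907792435}
scene {'intrinsics': array([[446.38183994,   0.        , 321.07975329],
       [  0.        , 446.38183994, 236.58392072],
       [  0.        ,   0.        ,   1.        ]]), 'R': array([[ 0.88728629,  0.4610585 , -0.01216978],
       [ 0.36172119, -0.71200187, -0.60183978],
       [-0.28614825,  0.52960212, -0.79852412]]), 't': array([-0.48597675, -0.18867538,  1.02289349])}
side {'intrinsics': array([[596.31877357,   0.        , 311.84058883],
       [  0.        , 596.31877357, 229.23349773],
       [  0.        ,   0.        ,   1.        ]]), 'R': array([[-0.86368449, -0.50365281,  0.01956897],
       [-0.27488649,  0.43813342, -0.85584842],
       [ 0.42247664, -0.74456226, -0.5168564 ]]), 't': array([0.44767579, 0.2165138 , 0.7940207 ])}
```

View pics/scene0.png

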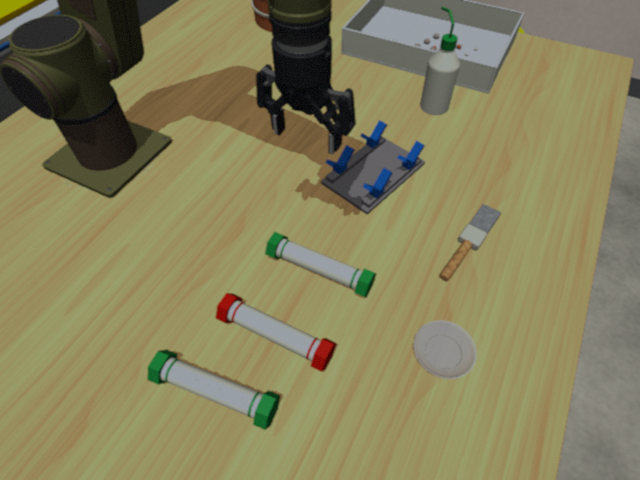

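View pics/side0.png

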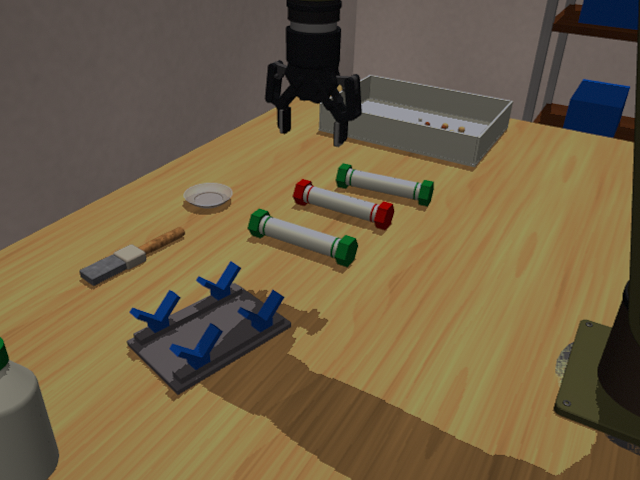

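The scene picture shows green tubes with caps at (277,245)–(364,282) and (161,367)–(265,408). The red tube lies between them at (230,308)–(322,353), and the cradle is at about (375,172). The side view agrees. Next I'll fit their poses from depth.

```bash
cat > h.py <<'E'
import numpy as np,cv2
from scipy.optimize import least_squares
def cloud(p,d,K,R,t):
    v,u=np.mgrid[:480,:640]
    X=np.stack([(u-K[0,2])/K[0,0]*d,(v-K[1,2])/K[1,1]*d,d],-1)
    return (X-t)@R   # R^T (X-t)
def hsv(p): return cv2.cvtColor(p,cv2.COLOR_RGB2HSV)
def masks(p):
    h=hsv(p);H,S,V=h[...,0],h[...,1],h[...,2]
    return dict(green=(H>50)&(H<80)&(S>120)&(V>40),red=((H<5)|(H>175))&(S>180)&(V>60),blue=(H>105)&(H<125)&(S>150)&(V>50))
E
python3 - <<'E'
from h import *
for n in ["scene","side"]:
    z=np.load(n+"0.npz");W=cloud(z['p'],z['d'],z['intrinsics'],z['R'],z['t']);m=masks(z['p'])
    for k in m:
        mm=m[k]&(z['d']>0)&(W[...,2]<.08)&(W[...,2]>-.01)
        c,l,st,ce=cv2.connectedComponentsWithStats(mm.astype(np.uint8))
        for i in range(1,c):
            if st[i,4]>40:
                q=W[l==i];print(n,k,ce[i].round(),st[i,4],np.median(q,0).round(3),q.min(0).round(3),q.max(0).round(3))
E
```

```text
scene green [273. 244.] 241 [ 0.487 -0.075  0.045] [ 0.476 -0.087  0.016] [ 0.498 -0.048  0.05 ]
scene green [364. 282.] 320 [ 0.668 -0.072  0.044] [ 0.657 -0.086  0.021] [ 0.677 -0.047  0.049]
scene green [158. 365.] 430 [ 0.449 -0.347  0.045] [ 0.436 -0.368  0.018] [ 0.46  -0.318  0.05 ]
scene green [266. 410.] 569 [ 0.629 -0.327  0.044] [ 0.615 -0.349  0.014] [ 0.639 -0.299  0.05 ]
scene red [225. 306.] 290 [ 0.483 -0.219  0.045] [ 0.472 -0.235  0.016] [ 0.492 -0.189  0.051]
scene red [323. 354.] 419 [ 0.664 -0.217  0.045] [ 0.652 -0.235  0.017] [ 0.672 -0.193  0.049]
scene blue [375. 135.] 235 [0.536 0.285 0.046] [0.517 0.245 0.021] [0.548 0.309 0.065]
scene blue [411. 156.] 274 [0.631 0.258 0.048] [0.611 0.216 0.022] [0.644 0.282 0.066]
scene blue [342. 161.] 275 [0.506 0.179 0.047] [0.486 0.14  0.022] [0.519 0.205 0.067]
scene blue [379. 183.] 332 [0.601 0.153 0.049] [0.58  0.112 0.023] [0.615 0.178 0.066]
side green [342. 172.] 160 [ 0.624 -0.304  0.038] [ 0.613 -0.427 -0.003] [ 0.683 -0.293  0.048]
side green [425. 189.] 192 [ 0.445 -0.324  0.038] [ 0.435 -0.354  0.02 ] [ 0.457 -0.312  0.047]
side green [256. 219.] 219 [ 0.664 -0.043  0.041] [ 0.654 -0.072  0.021] [ 0.677 -0.031  0.049]
side green [344. 247.] 276 [ 0.485 -0.045  0.041] [ 0.475 -0.076  0.021] [ 0.496 -0.032  0.048]
side red [300. 188.] 178 [ 0.659 -0.192  0.04 ] [ 0.651 -0.221  0.021] [ 0.671 -0.178  0.047]
side red [382. 212.] 209 [ 0.48  -0.192  0.039] [ 0.47  -0.222  0.021] [ 0.49  -0.179  0.048]
side blue [221. 282.] 610 [0.592 0.146 0.044] [0.578 0.116 0.02 ] [0.614 0.184 0.065]
side blue [158. 313.] 756 [0.621 0.253 0.046] [0.607 0.221 0.019] [0.645 0.29  0.065]
side blue [264. 312.] 734 [0.496 0.172 0.045] [0.482 0.143 0.018] [0.519 0.211 0.065]
side blue [199. 348.] 910 [0.526 0.279 0.047] [0.512 0.247 0.017] [0.548 0.318 0.065]
```

```bash
python3 - <<'E'
from h import *
P=[];C=[]
D={}
for n in ["scene","side"]:
    z=np.load(n+"0.npz");W=cloud(z['p'],z['d'],z['intrinsics'],z['R'],z['t']);D[n]=(z['p'],z['d'],W,masks(z['p']))
def tube(cx,cy,yaw,col):
    for it in range(6):
        a=np.array([np.cos(yaw),np.sin(yaw)]);nn=np.array([-a[1],a[0]])
        S=[];E=[]
        for p,d,W,m in D.values():
            q=W[d>0].reshape(-1,3);mk=m[col][d>0]
            s=(q[:,:2]-[cx,cy])@a;w=(q[:,:2]-[cx,cy])@nn
            b=(abs(s)<.07)&(abs(w)<.03)&(q[:,2]>.012)&(q[:,2]<.05);S.append(q[b])
            e=(abs(s)<.125)&(abs(s)>.07)&(abs(w)<.04)&(q[:,2]>.012)&mk;E.append(s[e])
        Q=np.vstack(S)
        f=lambda x:(np.hypot((Q[:,:2]-[cx,cy])@[-np.sin(x[1]),np.cos(x[1])]-x[0],Q[:,2]-x[2])-.018)
        r=least_squares(f,[0,yaw,.023],loss='soft_l1',f_scale=.002)
        E=np.concatenate(E);mid=(np.percentile(E,1)+np.percentile(E,99))/2
        yaw=r.x[1];a=np.array([np.cos(yaw),np.sin(yaw)]);nn=np.array([-a[1],a[0]])
        cx,cy=np.array([cx,cy])+r.x[0]*nn+mid*a
    print(col,np.round([cx,cy,r.x[2]],4),np.degrees(yaw).round(2),'len',np.ptp(np.percentile(E,[1,99])).round(4),'res',np.std(r.fun).round(4),len(Q))
tube(.577,-.06,0,'green');tube(.539,-.325,.11,'green');tube(.571,-.206,0,'red')
# cradle: match blue points to saddle boxes
B=np.vstack([W[m['blue']&(d>0)&(W[...,2]>.015)&(W[...,2]<.07)] for p,d,W,m in D.values()])
def res(x):
    c,s=np.cos(x[2]),np.sin(x[2]);L=(B[:,:2]-x[:2])@np.array([[c,-s],[s,c]])
    dx=np.maximum(abs(abs(L[:,0])-.05)-.010,0);
    v=abs(abs(L[:,1])-.055)
    dy=np.maximum(v-.0295,0)
    # V upper surface: z = z0+v below, z0=.060-.018*sqrt2
    top=.0345+v; dz=np.maximum(B[:,2]-np.minimum(top,.064),0)
    return np.concatenate([dx,dy,dz])
for y in (-.28,-.28+np.pi/2):
    r=least_squares(res,[.563,.215,y],loss='soft_l1',f_scale=.002);print(r.x,np.degrees(r.x[2]),r.cost)
c=[]
for p,d,W,m in D.values():
    mm=m['blue']&(d>0)&(W[...,2]>.055)&(W[...,2]<.07); q=W[mm];print(np.round(q[:,:2].mean(0),4))
E
```

```text
green [ 0.5761 -0.06    0.0233] 0.52 len 0.2006 res 0.0014 2896
green [ 0.537  -0.3314  0.0234] 6.02 len 0.1997 res 0.0014 3331
red [ 0.5716 -0.2087  0.0234] 0.11 len 0.2 res 0.0014 3013
[ 0.56357358  0.21520551 -0.25955039] -14.87114217919892 0.09091803158699102
[0.58456052 0.20923658 1.3338269 ] 76.42265197019331 0.1615593039744668
[0.573  0.2046]
[0.5583 0.225 ]
```

Call:
{"fn": "carry_out", "kwargs": {
  "gripper": [100,100,100,100,100,100,100,100],
  "slide": [
    [0,0,1],
    [0,0,1],
    [0,0,1],
    [0,0,1],
    [0,0,1],
    [0,0,1],
    [0,0,1],
    [0,0,1]
  ],
  "spin": [-0.15,-0.15,-0.15,-0.15,-0.15,-0.15,-0.15,-0.15]
}}

```text
time_s: 0.9
tcp_pos: [0.5246, 0.0, 0.223]
ee_rot: [-179.9, 0.0, 69.1]
contact_force: [-0.5, 0.1, 0.7]
gripper_width: 1.007
```

```bash
cat > go.py <<'E'
import sys,numpy as np
from workcell import robot
from scipy.spatial.transform import Rotation as Ro
def go(x,y,z,yaw):
    s=robot.observe();R=Ro.from_euler('xyz',s['ee_rot'],degrees=True)
    Rt=Ro.from_euler('xyz',[180,0,yaw],degrees=True)
    d=np.array([x,y,z])-s['tcp_pos']
    print('t',s['time_s'],'tcp',s['tcp_pos'].round(4),'rot',s['ee_rot'].round(2),'j',s['joints'].round(1),'F',s['contact_force'].round(1),'w',round(s['gripper_width'],3))
    print('shift now axes cm',(R.inv().apply(d)*100).round(2),'after-spin axes',(Rt.inv().apply(d)*100).round(2),'spin',(R.inv()*Rt).as_rotvec().round(3))
go(*map(float,sys.argv[1:]))
E
python3 go.py .5761 -.06 .15 90.5
```

```text
t 0.9 tcp [0.5246 0.     0.223 ] rot [-1.7994e+02  2.0000e-02  6.9110e+01] j [  0.   17.6 -16.6  55.8  -0.   20.9] F [-0.5  0.1  0.7] w 1.007
shift now axes cm [-3.77  6.96  7.3 ] after-spin axes [-6.05  5.1   7.3 ] spin [-0.001  0.    -0.373]
```

Call:
{"fn": "carry_out", "kwargs": {
  "gripper": [100,100,100,100,100,100,100,100],
  "slide": [
    [0,0,1.5],
    [0,0,1.5],
    [0,0,1.5],
    [-1.5,1.3,0.7],
    [-1.5,1.3,0.7],
    [-1.5,1.3,0.7],
    [-1.55,1.2,0.7],
    [0,0,0]
  ],
  "spin": [-0.13,-0.13,-0.12,0,0,0,0,0]
}}

```text
time_s: 1.7
tcp_pos: [0.5788, -0.0628, 0.15]
ee_rot: [179.9, 0.0, 90.3]
contact_force: [-0.1, 0.5, 0.1]
gripper_width: 1.001
```

```bash
python3 go.py .5761 -.06 .08 90.5; python3 - <<'E'
from workcell import robot
import cv2
p,d=robot.read_camera("wrist");cv2.imwrite("pics/w1.png",p[:,:,::-1])
E
```

```text
t 1.7 tcp [ 0.5788 -0.0628  0.15  ] rot [1.7994e+02 5.0000e-02 9.0320e+01] j [ -6.2  26.3 -14.8  48.8  -0.   -6.5] F [-0.1  0.5  0.1] w 1.001
shift now axes cm [ 0.29 -0.27  7.  ] after-spin axes [ 0.28 -0.26  7.  ] spin [ 0.001  0.001 -0.003]
```

View pics/w1.png

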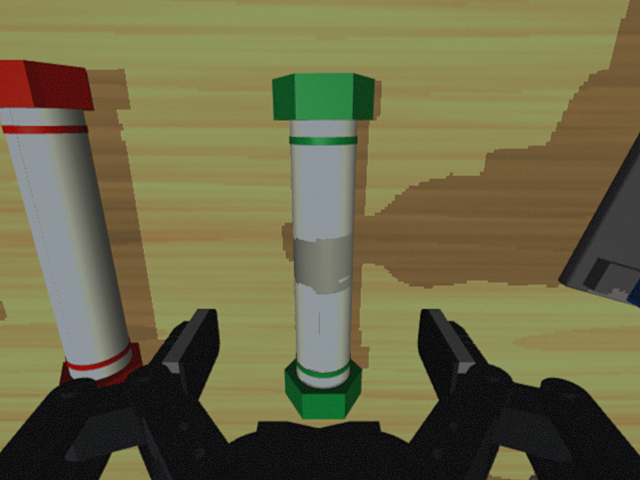

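The wrist view shows the green tube centred between the open fingers (axis at about column 323). I'll descend now, with a small correction.

Call:
{"fn": "carry_out", "kwargs": {
  "gripper": [100,100,100,100,100,100,100,100],
  "slide": [
    [0.2,-0.2,1],
    [0,0,1],
    [0,0,1],
    [0,0,1],
    [0,0,1],
    [0,0,1],
    [0,0,1],
    [0,0,0]
  ],
  "spin": [0,0,0,0,0,0,0,0]
}}

```text
time_s: 2.55
tcp_pos: [0.5734, -0.0579, 0.0791]
ee_rot: [-179.8, -0.0, 90.5]
contact_force: [0.5, -0.2, 0.2]
gripper_width: 0.999
```

```bash
python3 go.py .5761 -.06 .08 90.5
```

```text
t 2.55 tcp [ 0.5734 -0.0579  0.0791] rot [-1.7983e+02 -2.0000e-02  9.0530e+01] j [ -5.8  30.3 -20.4  39.5  -0.   -6.3] F [ 0.5 -0.2  0.2] w 0.999
shift now axes cm [-0.21  0.27 -0.09] after-spin axes [-0.21  0.27 -0.09] spin [-0.003 -0.     0.001]
```

Call:
{"fn": "carry_out", "kwargs": {
  "gripper": [100,60,35,35,35,35,35,35],
  "slide": [
    [-0.2,0.25,-0.1],
    [0,0,0],
    [0,0,0],
    [0,0,0],
    [0,0,0],
    [0,0,0],
    [0,0,0],
    [0,0,0]
  ],
  "spin": [0,0,0,0,0,0,0,0]
}}

```text
time_s: 3.35
tcp_pos: [0.5775, -0.0601, 0.0826]
ee_rot: [179.9, 0.0, 90.5]
contact_force: [0.0, -0.3, 4.9]
gripper_width: 0.399
```

Call:
{"fn": "carry_out", "kwargs": {
  "gripper": [20,10,0,0,0,0,0,0],
  "slide": [
    [0,0,0],
    [0,0,0],
    [0,0,0],
    [0,0,0],
    [0,0,0],
    [0,0,0],
    [0,0,0],
    [0,0,0]
  ],
  "spin": [0,0,0,0,0,0,0,0]
}}

```text
time_s: 4.15
tcp_pos: [0.5775, -0.0601, 0.0826]
ee_rot: [179.9, 0.0, 90.5]
contact_force: [-0.7, -0.2, 6.4]
gripper_width: 0.399
```

```bash
python3 go.py .5761 -.06 .20 90.5
```

```text
t 4.15 tcp [ 0.5775 -0.0601  0.0826] rot [1.7993e+02 2.0000e-02 9.0520e+01] j [ -5.9  30.3 -19.8  39.9  -0.   -6.5] F [-0.7 -0.2  6.4] w 0.399
shift now axes cm [ 1.000e-02 -1.200e-01 -1.174e+01] after-spin axes [  0.02  -0.14 -11.74] spin [0.001 0.    0.   ]
```

Call:
{"fn": "carry_out", "kwargs": {
  "gripper": [0,0,0,0,0,0,0,0],
  "slide": [
    [0,0,-0.5],
    [0,0,-1],
    [0,0,-1.5],
    [0,0,-2],
    [0,0,-2],
    [0,0,-2],
    [0,0,-2],
    [0,0,-1]
  ],
  "spin": [0,0,0,0.05,0.05,0.05,0.06,0.06]
}}

```text
time_s: 4.95
tcp_pos: [0.5775, -0.06, 0.204]
ee_rot: [179.9, -0.0, 74.9]
contact_force: [0.4, 0.6, -2.7]
gripper_width: 0.401
```

```bash
python3 go.py .5777 .2684 .20 75.13
```

```text
t 4.95 tcp [ 0.5775 -0.06    0.204 ] rot [ 1.7989e+02 -2.0000e-02  7.4920e+01] j [ -5.9  23.5 -10.5  55.9   0.    9.1] F [ 0.4  0.6 -2.7] w 0.401
shift now axes cm [31.71 -8.52  0.39] after-spin axes [31.75 -8.41  0.4 ] spin [ 0.002 -0.    -0.004]
```

Call:
{"fn": "carry_out", "kwargs": {
  "gripper": [0,0,0,0,0,0,0,0],
  "slide": [
    [1,-0.25,0],
    [2,-0.5,0],
    [3,-0.8,0],
    [3,-0.8,0],
    [3,-0.8,0],
    [3,-0.8,0],
    [3,-0.8,0],
    [3,-0.8,0]
  ],
  "spin": [0,0,0,0,0,0,0,0]
}}

```text
time_s: 5.75
tcp_pos: [0.5764, 0.159, 0.2008]
ee_rot: [-179.9, 0.0, 75.2]
contact_force: [0.4, 0.4, -2.7]
gripper_width: 0.401
```

Call:
{"fn": "carry_out", "kwargs": {
  "gripper": [0,0,0,0,0,0,0,0],
  "slide": [
    [3,-0.8,0],
    [3,-0.8,0],
    [2,-0.6,0],
    [1.5,-0.4,0],
    [0.7,-0.2,0],
    [0,0,0],
    [0,0,0],
    [0,0,0]
  ],
  "spin": [0,0,0,0,0,0,0,0]
}}

```text
time_s: 6.55
tcp_pos: [0.5768, 0.2618, 0.2018]
ee_rot: [-180.0, 0.0, 75.0]
contact_force: [-0.5, -0.4, -3.0]
gripper_width: 0.402
```

```bash
python3 go.py .5777 .2684 .12 75.13; python3 - <<'E'
from workcell import robot
import cv2,numpy as np
for n in ["scene","side"]:
    p,d=robot.read_camera(n);cv2.imwrite(f"pics/{n}1.png",p[:,:,::-1]);np.savez(f"{n}1.npz",p=p,d=d,**robot.get_calibration(n))
a=cv2.imread("pics/scene1.png");b=cv2.imread("pics/side1.png");cv2.imwrite("pics/m1.png",cv2.resize(np.hstack([a[40:340,200:600],b[100:400,50:450]]),None,fx=1,fy=1))
E
```

```text
t 6.55 tcp [0.5768 0.2618 0.2018] rot [-1.7998e+02  4.0000e-02  7.4990e+01] j [24.4 28.6 -2.3 59.2 -0.  39.4] F [-0.5 -0.4 -3. ] w 0.402
shift now axes cm [ 0.66 -0.08  8.18] after-spin axes [ 0.66 -0.08  8.18] spin [-0.     0.001 -0.002]
```

View pics/m1.png

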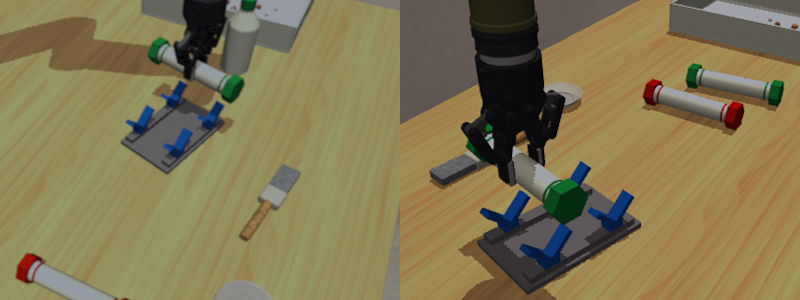

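The tube is held above the far groove and lined up with it. I'll check the bottle's clearance before lowering.

```bash
python3 - <<'E'
from h import *
z=np.load("scene0.npz");W=cloud(z['p'],z['d'],z['intrinsics'],z['R'],z['t'])
for u,v in [(437,100),(437,85),(425,90),(450,90)]: print(W[v,u].round(3))
z=np.load("side1.npz");W=cloud(z['p'],z['d'],z['intrinsics'],z['R'],z['t']);m=masks(z['p'])['green']&(W[...,2]>.1);print(W[m].min(0),W[m].max(0))
z=np.load("scene1.npz");W=cloud(z['p'],z['d'],z['intrinsics'],z['R'],z['t']);m=masks(z['p'])['green']&(W[...,2]>.1)&(W[...,1]<.34)
c,l,st,ce=cv2.connectedComponentsWithStats(m.astype(np.uint8))
for i in range(1,c):
  if st[i,4]>30:print(ce[i],np.median(W[l==i],0).round(3),W[l==i].min(0).round(3),W[l==i].max(0).round(3))
E
```

```text
[0.617 0.462 0.047]
[0.609 0.46  0.086]
[0.581 0.475 0.055]
[0.637 0.483 0.067]
[0.11071216 0.22843525 0.11901758] [0.67600065 0.72180908 0.58693712]
[355.92380952  87.97142857] [0.488 0.27  0.16 ] [0.474 0.257 0.124] [0.503 0.297 0.169]
[432.3315508  127.35026738] [0.666 0.226 0.155] [0.648 0.209 0.124] [0.678 0.253 0.168]
```

The bottle is well clear (y ≥ 0.46), so I'll lower the tube.

Call:
{"fn": "carry_out", "kwargs": {
  "gripper": [0,0,0,0,0,0,0,0],
  "slide": [
    [0.6,0,0],
    [0,0,1],
    [0,0,1],
    [0,0,1.2],
    [0,0,1.2],
    [0,0,1],
    [0,0,0.6],
    [0,0,0]
  ],
  "spin": [0,0,0,0,0,0,0,0]
}}

```text
time_s: 7.45
tcp_pos: [0.5776, 0.2684, 0.1404]
ee_rot: [-179.9, 0.1, 75.1]
contact_force: [-0.3, 0.6, -2.3]
gripper_width: 0.403
```

```bash
python3 go.py .5777 .2684 .1196 75.13
```

```text
t 7.45 tcp [0.5776 0.2684 0.1404] rot [-1.7989e+02  9.0000e-02  7.5050e+01] j [24.9 31.7 -6.7 51.8 -0.  39.9] F [-0.3  0.6 -2.3] w 0.403
shift now axes cm [0.01 0.01 2.08] after-spin axes [0.   0.   2.08] spin [-0.002  0.002 -0.001]
```

Call:
{"fn": "carry_out", "kwargs": {
  "gripper": [0,0,0,0,0,0],
  "slide": [
    [0,0,0.5],
    [0,0,0.5],
    [0,0,0.4],
    [0,0,0.2],
    [0,0,0.2],
    [0,0,0]
  ],
  "spin": [0,0,0,0,0,0]
}}

```text
time_s: 8.05
tcp_pos: [0.5783, 0.2687, 0.1237]
ee_rot: [-180.0, 0.0, 75.1]
contact_force: [0.0, 0.2, -2.0]
gripper_width: 0.403
```

```bash
python3 go.py .5777 .2684 .1196 75.13
```

```text
t 8.05 tcp [0.5783 0.2687 0.1237] rot [-1.7999e+02  1.0000e-02  7.5060e+01] j [24.9 32.5 -7.9 49.6  0.  39.9] F [ 0.   0.2 -2. ] w 0.403
shift now axes cm [-0.04 -0.05  0.41] after-spin axes [-0.04 -0.05  0.41] spin [-0.     0.    -0.001]
```

Call:
{"fn": "carry_out", "kwargs": {
  "gripper": [0,0,0,0,0],
  "slide": [
    [0,0,0.2],
    [0,0,0.1],
    [0,0,0.1],
    [0,0,0.1],
    [0,0,0]
  ],
  "spin": [0,0,0,0,0]
}}

```text
time_s: 8.55
tcp_pos: [0.5785, 0.2683, 0.1203]
ee_rot: [179.9, 0.0, 75.0]
contact_force: [-2.6, -2.8, 4.9]
gripper_width: 0.402
```

Contact is felt at about 7 N upward, so the tube is seated. I'll release it.

Call:
{"fn": "carry_out", "kwargs": {
  "gripper": [45,50,60,75,90,100,100,100],
  "slide": [
    [0,0,0],
    [0,0,0],
    [0,0,0],
    [0,0,0],
    [0,0,0],
    [0,0,0],
    [0,0,-1],
    [0,0,-1]
  ],
  "spin": [0,0,0,0,0,0,0,0]
}}

```text
time_s: 9.35
tcp_pos: [0.5782, 0.2687, 0.1394]
ee_rot: [-180.0, 0.0, 75.1]
contact_force: [0.4, -0.1, -0.1]
gripper_width: 1.003
```

Call:
{"fn": "carry_out", "kwargs": {
  "gripper": [100,100,100,100,100,100,100,100],
  "slide": [
    [0,0,-2],
    [0,0,-2],
    [0,0,-2],
    [0,0,-2],
    [0,0,0],
    [0,0,0],
    [0,0,0],
    [0,0,0]
  ],
  "spin": [0,0,0,0,0,0,0,0]
}}

```text
time_s: 10.15
tcp_pos: [0.5777, 0.2684, 0.2178]
ee_rot: [-179.9, 0.1, 75.1]
contact_force: [-0.3, -0.2, -0.7]
gripper_width: 0.999
```

```bash
python3 go.py .537 -.3314 .20 96.02; python3 - <<'E'
from workcell import robot
import cv2,numpy as np
for n in ["scene","side"]:
    p,d=robot.read_camera(n);cv2.imwrite(f"pics/{n}2.png",p[:,:,::-1]);np.savez(f"{n}2.npz",p=p,d=d,**robot.get_calibration(n))
a=cv2.imread("pics/scene2.png");b=cv2.imread("pics/side2.png");cv2.imwrite("pics/m2.png",np.hstack([a[40:340,200:600],b[100:400,50:450]]))
E
```

```text
t 10.15 tcp [0.5777 0.2684 0.2178] rot [-1.799e+02  8.000e-02  7.506e+01] j [24.9 28.4 -0.1 61.7  0.  39.9] F [-0.3 -0.2 -0.7] w 0.999
shift now axes cm [-59.    11.53   1.84] after-spin axes [-59.23 -10.34   1.78] spin [-0.002  0.001 -0.366]
```

View pics/m2.png

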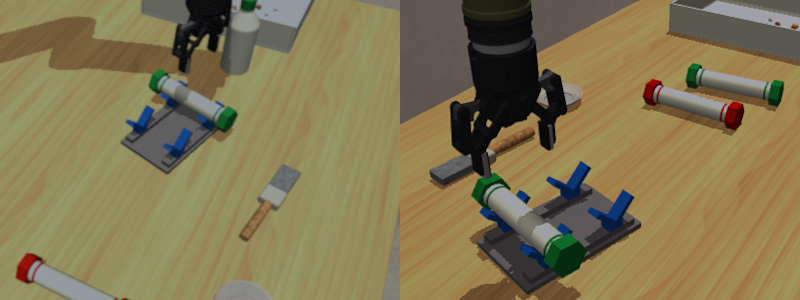

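The first tube lies in the far groove across both saddles. Now the second.

Call:
{"fn": "carry_out", "kwargs": {
  "gripper": [100,100,100,100,100,100,100,100],
  "slide": [
    [0,0,0],
    [0,0,0],
    [0,0,0],
    [-2,-0.3,0],
    [-4,-0.7,0],
    [-4,-0.7,0],
    [-4,-0.7,0],
    [-4,-0.7,0]
  ],
  "spin": [-0.12,-0.12,-0.126,0,0,0,0,0]
}}

```text
time_s: 11.05
tcp_pos: [0.5656, 0.0841, 0.2186]
ee_rot: [-180.0, 0.0, 95.9]
contact_force: [0.5, -0.7, 0.6]
gripper_width: 0.999
```

Call:
{"fn": "carry_out", "kwargs": {
  "gripper": [100,100,100,100,100,100,100,100],
  "slide": [
    [-4,-0.7,0],
    [-4,-0.7,0],
    [-4,-0.7,0],
    [-4,-0.7,0],
    [-4,-0.7,0],
    [-4,-0.7,0],
    [-4,-0.7,0],
    [-4,-0.7,0]
  ],
  "spin": [0,0,0,0,0,0,0,0]
}}

```text
time_s: 11.85
tcp_pos: [0.543, -0.2399, 0.2187]
ee_rot: [-180.0, -0.0, 95.9]
contact_force: [0.6, 0.2, 0.0]
gripper_width: 1.002
```

Call:
{"fn": "carry_out", "kwargs": {
  "gripper": [100,100,100,100,100],
  "slide": [
    [-4,-0.7,0],
    [-2,-0.7,0],
    [-1,-0.2,0],
    [0,0,0],
    [0,0,0]
  ],
  "spin": [0,0,0,0,0]
}}

```text
time_s: 12.35
tcp_pos: [0.5355, -0.3082, 0.2187]
ee_rot: [-180.0, -0.1, 96.0]
contact_force: [0.3, -0.2, 0.2]
gripper_width: 1.0
```

```bash
python3 go.py .537 -.3314 .0835 96.02
```

```text
t 12.35 tcp [ 0.5355 -0.3082  0.2187] rot [-1.7998e+02 -6.0000e-02  9.6010e+01] j [-29.9  26.5  -3.2  60.4   0.  -35.9] F [ 0.3 -0.2  0.2] w 1.0
shift now axes cm [-2.34 -0.09 13.52] after-spin axes [-2.32 -0.09 13.52] spin [-0.    -0.001 -0.   ]
```

Call:
{"fn": "carry_out", "kwargs": {
  "gripper": [100,100,100,100,100,100,100,100],
  "slide": [
    [-1.1,0,1],
    [-1.2,0,2],
    [0,0,2],
    [0,0,2],
    [0,0,1.5],
    [0,0,0.5],
    [0,0,0],
    [0,0,0]
  ],
  "spin": [0,0,0,0,0,0,0,0]
}}

```text
time_s: 13.15
tcp_pos: [0.5388, -0.3317, 0.1294]
ee_rot: [180.0, 0.0, 96.1]
contact_force: [-0.5, -0.6, 0.0]
gripper_width: 0.999
```

```bash
python3 go.py .537 -.3314 .0835 96.02; python3 - <<'E'
from workcell import robot
import cv2
p,d=robot.read_camera("wrist");cv2.imwrite("pics/w3.png",p[:,:,::-1])
E
```

```text
t 13.15 tcp [ 0.5388 -0.3317  0.1294] rot [1.7996e+02 3.0000e-02 9.6060e+01] j [-31.6  31.7  -8.4  49.8  -0.  -37.7] F [-0.5 -0.6  0. ] w 0.999
shift now axes cm [ 0.05 -0.17  4.59] after-spin axes [ 0.05 -0.17  4.59] spin [0.001 0.001 0.001]
```

View pics/w3.png

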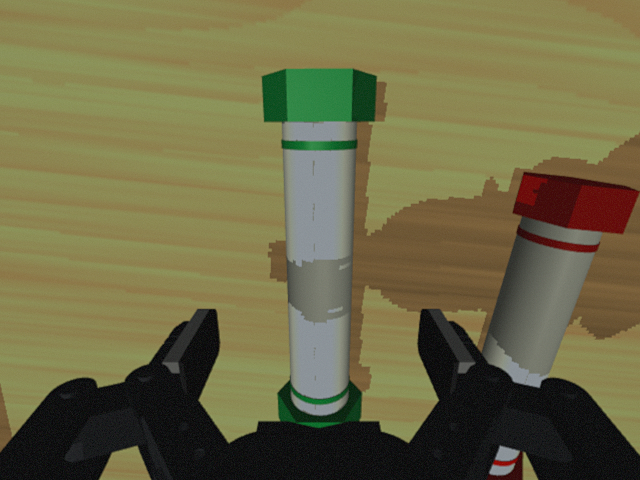

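The wrist view shows the second green tube centred (axis at about column 320). The red tube is to the right, clear of the finger by about 35 mm.

Call:
{"fn": "carry_out", "kwargs": {
  "gripper": [100,100,100,100,100,60,30,30],
  "slide": [
    [0,-0.1,1.5],
    [0,0,1.5],
    [0,0,1],
    [0,0,0.4],
    [0,0,0],
    [0,0,0],
    [0,0,0],
    [0,0,0]
  ],
  "spin": [0,0,0,0,0,0,0,0]
}}

```text
time_s: 14.0
tcp_pos: [0.5376, -0.3321, 0.0855]
ee_rot: [179.9, 0.0, 96.0]
contact_force: [0.1, -0.3, -0.0]
gripper_width: 0.517
```

Call:
{"fn": "carry_out", "kwargs": {
  "gripper": [10,0,0,0,0,0,0],
  "slide": [
    [0,0,0],
    [0,0,0],
    [0,0,0],
    [0,0,0],
    [0,0,0],
    [0,0,0],
    [0,0,0]
  ],
  "spin": [0,0,0,0,0,0,0]
}}

```text
time_s: 14.7
tcp_pos: [0.5377, -0.3322, 0.0858]
ee_rot: [179.9, 0.1, 96.0]
contact_force: [-0.2, 0.7, 4.9]
gripper_width: 0.392
```

```bash
python3 go.py .537 -.3314 .204 75.13
```

```text
t 14.7 tcp [ 0.5377 -0.3322  0.0858] rot [1.7993e+02 5.0000e-02 9.6030e+01] j [-31.7  34.1 -11.5  44.3   0.  -37.7] F [-0.2  0.7  4.9] w 0.392
shift now axes cm [  0.07  -0.05 -11.82] after-spin axes [  0.05  -0.09 -11.82] spin [0.001 0.001 0.365]
```

Call:
{"fn": "carry_out", "kwargs": {
  "gripper": [0,0,0,0,0,0,0,0],
  "slide": [
    [0,0,-0.5],
    [0,0,-1],
    [0,0,-1.5],
    [0,0,-2],
    [0,0,-2],
    [0,0,-2],
    [0,0,-2],
    [0,0,-1]
  ],
  "spin": [0,0,0,0,0,0,0,0]
}}

```text
time_s: 15.5
tcp_pos: [0.5376, -0.3322, 0.2069]
ee_rot: [179.9, 0.1, 96.0]
contact_force: [0.7, 0.0, -2.4]
gripper_width: 0.399
```

Call:
{"fn": "carry_out", "kwargs": {
  "gripper": [0,0,0,0,0,0],
  "slide": [
    [0,0,0],
    [0,0,0],
    [0,0,0],
    [0,0,0],
    [0,0,0],
    [0,0,0]
  ],
  "spin": [0.06,0.08,0.09,0.08,0.054,0]
}}

```text
time_s: 16.1
tcp_pos: [0.5368, -0.3316, 0.2043]
ee_rot: [-179.9, -0.0, 75.2]
contact_force: [0.4, 0.2, -2.3]
gripper_width: 0.396
```

```bash
python3 go.py .5495 .162 .204 75.13
```

```text
t 16.1 tcp [ 0.5368 -0.3316  0.2043] rot [-1.7991e+02 -2.0000e-02  7.5180e+01] j [-31.7  28.3  -2.4  59.4  -0.  -16.9] F [ 0.4  0.2 -2.3] w 0.396
shift now axes cm [ 48.05 -11.4    0.07] after-spin axes [ 4.804e+01 -1.144e+01  3.000e-02] spin [-0.001 -0.     0.001]
```

Call:
{"fn": "carry_out", "kwargs": {
  "gripper": [0,0,0,0,0,0,0,0],
  "slide": [
    [1,-0.2,0],
    [2,-0.5,0],
    [3,-0.7,0],
    [3,-0.7,0],
    [3,-0.7,0],
    [3,-0.7,0],
    [3,-0.7,0],
    [3,-0.7,0]
  ],
  "spin": [0,0,0,0,0,0,0,0]
}}

```text
time_s: 16.9
tcp_pos: [0.5427, -0.1134, 0.205]
ee_rot: [-180.0, -0.0, 75.3]
contact_force: [0.3, 0.7, -2.3]
gripper_width: 0.395
```

Call:
{"fn": "carry_out", "kwargs": {
  "gripper": [0,0,0,0,0,0,0,0],
  "slide": [
    [3,-0.7,0],
    [3,-0.7,0],
    [3,-0.7,0],
    [3,-0.7,0],
    [3,-0.7,0],
    [3,-0.7,0],
    [3,-0.7,0],
    [3,-0.8,0]
  ],
  "spin": [0,0,0,0,0,0,0,0]
}}

```text
time_s: 17.7
tcp_pos: [0.5485, 0.1328, 0.205]
ee_rot: [-180.0, -0.0, 75.3]
contact_force: [0.4, -0.2, -2.3]
gripper_width: 0.398
```

Call:
{"fn": "carry_out", "kwargs": {
  "gripper": [0,0,0,0,0],
  "slide": [
    [2,-0.6,0],
    [1,-0.3,0],
    [0,0,0],
    [0,0,0],
    [0,0,0]
  ],
  "spin": [0,0,0,0,0]
}}

```text
time_s: 18.2
tcp_pos: [0.5486, 0.1606, 0.2049]
ee_rot: [-180.0, 0.0, 75.1]
contact_force: [-0.2, -0.4, -2.5]
gripper_width: 0.399
```

```bash
python3 go.py .5495 .162 .125 75.13
```

```text
t 18.2 tcp [0.5486 0.1606 0.2049] rot [-1.7999e+02  3.0000e-02  7.5110e+01] j [ 16.3  22.7 -11.6  55.7  -0.   31.2] F [-0.2 -0.4 -2.5] w 0.399
shift now axes cm [0.16 0.05 7.99] after-spin axes [0.15 0.05 7.99] spin [-0.     0.001 -0.   ]
```

```bash
python3 - <<'E'
from workcell import robot
from h import *
for n in ["scene","side"]:
    p,d=robot.read_camera(n);cv2.imwrite(f"pics/{n}3.png",p[:,:,::-1]);c=robot.get_calibration(n)
    W=cloud(p,d,c['intrinsics'],c['R'],c['t']);m=masks(p)['green']&(d>0)&(W[...,2]>.03)&(W[...,2]<.2)&(W[...,1]<.34)&(W[...,1]>0)
    k,l,st,ce=cv2.connectedComponentsWithStats(m.astype(np.uint8))
    for i in range(1,k):
        if st[i,4]>30:print(n,ce[i].round(),W[l==i].min(0).round(3),W[l==i].max(0).round(3))
a=cv2.imread("pics/scene3.png");b=cv2.imread("pics/side3.png");cv2.imwrite("pics/m3.png",np.hstack([a[40:340,200:600],b[100:400,50:450]]))
E
```

```text
scene [321. 112.] [0.447 0.155 0.125] [0.475 0.196 0.168]
scene [399. 156.] [0.621 0.11  0.125] [0.65  0.153 0.168]
scene [426. 159.] [0.645 0.215 0.043] [0.679 0.256 0.087]
side [189. 218.] [0.618 0.147 0.121] [0.65  0.168 0.165]
side [280. 265.] [0.445 0.165 0.119] [0.485 0.213 0.167]
side [135. 287.] [0.643 0.223 0.043] [0.678 0.272 0.085]
side [214. 354.] [0.473 0.271 0.037] [0.515 0.321 0.085]
```

View pics/m3.png

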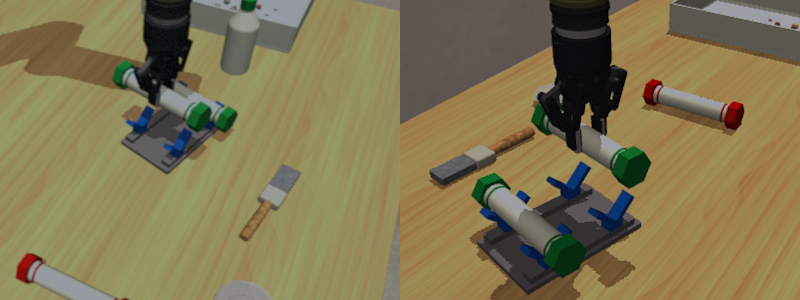

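The second tube is level above the near groove, and the first is seated with its cap tops at 0.086. I'll lower the second.

Call:
{"fn": "carry_out", "kwargs": {
  "gripper": [0,0,0,0,0,0,0,0],
  "slide": [
    [0.1,0,1],
    [0,0,1.2],
    [0,0,1.2],
    [0,0,1.2],
    [0,0,1],
    [0,0,0.6],
    [0,0,0],
    [0,0,0]
  ],
  "spin": [0,0,0,0,0,0,0,0]
}}

```text
time_s: 19.1
tcp_pos: [0.5493, 0.1626, 0.1429]
ee_rot: [180.0, -0.0, 75.2]
contact_force: [-0.4, 0.0, -3.4]
gripper_width: 0.399
```

```bash
python3 go.py .5495 .162 .1215 75.13
```

```text
t 19.1 tcp [0.5493 0.1626 0.1429] rot [179.99  -0.    75.18] j [ 16.5  25.9 -16.7  47.4  -0.   31.3] F [-0.4  0.  -3.4] w 0.399
shift now axes cm [-0.05  0.04  2.14] after-spin axes [-0.05  0.04  2.14] spin [ 0.    -0.     0.001]
```

Call:
{"fn": "carry_out", "kwargs": {
  "gripper": [0,0,0,0,0,0,0],
  "slide": [
    [0,0,0.5],
    [0,0,0.5],
    [0,0,0.4],
    [0,0,0.2],
    [0,0,0.2],
    [0,0,0.1],
    [0,0,0]
  ],
  "spin": [0,0,0,0,0,0,0]
}}

```text
time_s: 19.8
tcp_pos: [0.5491, 0.1623, 0.124]
ee_rot: [180.0, 0.0, 75.2]
contact_force: [-0.3, -0.1, -0.9]
gripper_width: 0.403
```

Call:
{"fn": "carry_out", "kwargs": {
  "gripper": [0,0,0],
  "slide": [
    [0,0,0.1],
    [0,0,0.1],
    [0,0,0]
  ],
  "spin": [0,0,0]
}}

```text
time_s: 20.1
tcp_pos: [0.5491, 0.1623, 0.1234]
ee_rot: [180.0, -0.0, 75.1]
contact_force: [-3.7, -2.4, 8.3]
gripper_width: 0.398
```

Contact is felt at about 10 N. Releasing.

Call:
{"fn": "carry_out", "kwargs": {
  "gripper": [45,50,60,75,90,100,100,100],
  "slide": [
    [0,0,0],
    [0,0,0],
    [0,0,0],
    [0,0,0],
    [0,0,0],
    [0,0,0],
    [0,0,-1],
    [0,0,-1]
  ],
  "spin": [0,0,0,0,0,0,0,0]
}}

```text
time_s: 20.9
tcp_pos: [0.549, 0.1625, 0.1424]
ee_rot: [-180.0, 0.0, 75.2]
contact_force: [0.3, 0.0, -0.4]
gripper_width: 1.003
```

Call:
{"fn": "carry_out", "kwargs": {
  "gripper": [100,100,100,100,100,100,100,100],
  "slide": [
    [0,0,-2],
    [0,0,-2],
    [0,0,-2],
    [0,0,-3],
    [0,0,-2],
    [0,0,0],
    [0,0,0],
    [0,0,0]
  ],
  "spin": [0,0,0,0,0,0,0,0]
}}

```text
time_s: 21.7
tcp_pos: [0.5485, 0.1623, 0.2511]
ee_rot: [-179.9, 0.0, 75.2]
contact_force: [-0.2, -0.4, -0.2]
gripper_width: 1.0
```

```bash
python3 - <<'E'
from workcell import robot
from h import *
D={}
for n in ["scene","side"]:
    p,d=robot.read_camera(n);cv2.imwrite(f"pics/{n}4.png",p[:,:,::-1]);c=robot.get_calibration(n)
    D[n]=(p,d,cloud(p,d,c['intrinsics'],c['R'],c['t']),masks(p))
def tube(cx,cy,yaw,z0,col):
    for it in range(6):
        S=[];E=[];a=np.array([np.cos(yaw),np.sin(yaw)]);nn=np.array([-a[1],a[0]])
        for p,d,W,m in D.values():
            q=W[d>0].reshape(-1,3);mk=m[col][d>0]
            s=(q[:,:2]-[cx,cy])@a;w=(q[:,:2]-[cx,cy])@nn
            S.append(q[(abs(s)<(.035 if z0>.03 else .07))&(abs(w)<.03)&(q[:,2]>z0-.010)&(q[:,2]<z0+.03)])
            E.append(s[(abs(s)<.125)&(abs(s)>.07)&(abs(w)<.04)&(q[:,2]>z0-.01)&mk])
        Q=np.vstack(S);E=np.concatenate(E)
        f=lambda x:(np.hypot((Q[:,:2]-[cx,cy])@[-np.sin(x[1]),np.cos(x[1])]-x[0],Q[:,2]-x[2])-.018)
        r=least_squares(f,[0,yaw,z0],loss='soft_l1',f_scale=.002)
        mid=np.percentile(E,[1,99]).mean();yaw=r.x[1];a=np.array([np.cos(yaw),np.sin(yaw)]);nn=np.array([-a[1],a[0]])
        cx,cy=np.array([cx,cy])+r.x[0]*nn+mid*a
    t=np.radians(-14.87);R=np.array([[np.cos(t),-np.sin(t)],[np.sin(t),np.cos(t)]])
    print(col,np.round([cx,cy,r.x[2]],4),'yaw',np.degrees(yaw).round(2),'in cradle',((np.array([cx,cy])-[.5636,.2152])@R).round(4))
tube(.5777,.2684,-.26,.06,'green');tube(.5495,.162,-.26,.06,'green');tube(.5716,-.2087,0,.023,'red')
a=cv2.imread("pics/scene4.png");b=cv2.imread("pics/side4.png");cv2.imwrite("pics/m4.png",np.hstack([a[40:340,200:600],b[100:400,50:450]]))
s=robot.observe();print(s['time_s'],s['tcp_pos'],s['contact_force'])
E
```

```text
green [0.5773 0.2684 0.0598] yaw -15.89 in cradle [-0.0005  0.0549]
green [0.5486 0.1622 0.0599] yaw -15.63 in cradle [-0.0009 -0.0551]
red [ 0.5717 -0.2088  0.0234] yaw 0.07 in cradle [ 0.1166 -0.4077]
21.8 [0.54841695 0.1623068  0.25067982] [-0.35150134  0.42200366  0.31490837]
```

View pics/m4.png

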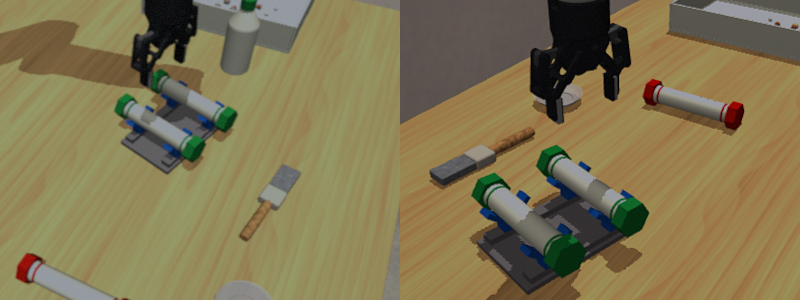

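Both tubes lie across their saddles, the red tube hasn't moved and the gripper is clear. I'll hand the job in.

```bash
python3 -c "
from workcell import robot
print(robot.finish_job())"
```

```text
the job is handed in; nothing more can be done
None
```

Both green-capped tubes are in the cradle, one in each groove, and I handed the job in at about 22 s of the 54 s allowed. No verdict was reported.

My last camera fit, taken before handing in:

| Tube | Groove | Off the groove's middle, lengthwise | Off the groove's middle, sideways | Axis height |
|---|---|---|---|---|
| green (nearer the cradle at the start) | +55 mm | 0.5 mm | 0.1 mm | 59.8 mm |
| green (farther) | -55 mm | 0.9 mm | 0.1 mm | 59.9 mm |

- **Direction:** the fitted tube directions are about 1° off the fitted cradle direction, against a limit of 7°. That is probably fit error.
- **Red tube:** it shows about 0.1 mm of shift, which is within measurement noise.
- **Gripper:** it was open and well above the tubes, with no contact force beyond sensor noise.
- **Force readings:** the highest I saw in the move reports was about 10 N, when seating the second tube.

No check failed or disagreed. I did not measure the tubes' speeds directly or compare successive frames.

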